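# Cam-lock the chip chute to its channel

### The arm

A 6-joint arm with a two-finger parallel gripper is mounted at the origin on the work surface. World frame = base frame: x ahead of the robot, y to its left, z up, the work surface at z = 0. Lengths are in mm, angles in rad, forces in N, time in s.
With the tool pointing down it reaches from about 400 to 925 mm from the base axis. Payload 12.5 kg.
Tool frame: the origin (TCP) lies at the very end of the fingers, on their centre line; the grasp point (between the pads) lies 19 mm behind it; z points along the fingers, y is the line along which they close (so a half turn about z gives the same grasp; the last joint's range is limited). The gripper opens to 95 mm and grips with 3 to 60 N. Pads are 20 mm wide; open, the fingers measure 119 mm over their backs; the gripper's body (75 mm by 180 mm) begins 59 mm behind the grasp point.
Start: joints at [-1.451, 0.491, 1.559, -0, 1.092, -0.106], TCP at [139.951, -609.15, 189.961] pointing down, gripper open.
Joint ranges: [-3.1, 3.1], [-0.84, 2.19], [0.05, 2.79], [-1.13, 4.28], [0.06, 2.93], [-2.69, 2.69]. Speed limits (rad/s): [2.22, 2.22, 2.79, 3.14, 3.14, 3.14].

### API

Orientations are given as [roll, pitch, yaw] about the fixed x, y, z axes, in that order (R = Rz(yaw) Ry(pitch) Rx(roll)).
In Python, from cell import state, imaging, env, spot_in, mark_of gives the robot as it stands. The module is installed in compiled form; this text tells all that it offers.
- The arm moves only by the tool step_arm, never from a script. Its argument "increments" is a list of rows, each an object with "slide": the shift along the tool's x, y, z in m, a list of three; "roll": the turn about the tool's z in rad. A call has 1 to 5 rows; each row is the pose to reach, as a shift and turn from the pose commanded when the call began, along the tool's axes at that moment; what a row does not reach only later rows make up. A row lasts 1/8 s, in which the tool goes at most 62.5 mm and 10.7 degrees, less where a joint would pass 70% of its speed; a pose out of reach is approached as far as the arm can. A call with a gripper value outside its range is refused whole. "fingers" is the opening, from 0 (shut) to 1 (fully open), set as the call begins (left out, the last holds). The fingers move at their own pace and stop on an object; the grip force is fixed at half the most. Time passes only in rows, so rows that repeat a pose let the fingers close. It gives the time, the measured TCP pose, the force, the opening and the grip force at its end, in the units of the state.
- state(): the state, without advancing time (a new reading comes with each control period).
- imaging.read_camera(name): name is "scene" or "top" or "wrist"; returns a dict with "color" (420x560x3 uint8, red, green, blue), "z_map" (420x560 float32, mm along the optical axis (not along the pixel's ray), 0 where there is no reading), "intrinsics" (3x3 intrinsics, pixels), "camera_from_world" (4x4, takes a point from world to camera coordinates). Camera axes: x right, y up, looking along -z (the intrinsics and any distortion apply to the point x, -y, -z); pixel columns grow to the right and rows downward; lengths in mm; the calibration is good to about 2 mm. A picture is of the moment at which its call begins.
- env.job_done(): hands the job in; it is judged then, once.
Trained networks look in the newest picture that a camera, given by its name, has taken for a name from the list of things; names that differ only in an ending like _2 or _b are one class to them, and where a whole thing is asked for, a point or a joint stands for the part that bears it (a point fixed in the world has none). Each returns a list of dicts, best first, with "confidence" (0 to 1); they miss things now and then, are a little off and sometimes report something else, mostly with a low value. They report only what shows in the picture. A call takes as long as a camera call. They do not tell look-alikes from the thing itself.
- spot_in(camera, target): "bbox" ([left, top, right, bottom] in pixels, round what is visible of it).
- mark_of(camera, target): "uv" ([column, row] in pixels: a listed point, or the origin of a listed thing).
The state is a dict: "t": time; "joints": joint angles; "qvel": joint speeds; "tau": joint torques, N m; "eef_pos": TCP position; "tcp_rot": TCP orientation; "ft_force": force on the tool from outside, world axes, zero at the start; "moment": the same for the moment, N m; "opening": opening from 0.0 (shut) to 1.0 (fully open); "grip_force": force on a finger pad.
Only numpy, scipy, OpenCV 4.12 (cv2) and the standard library are available. Lean on these libraries where they do the work, as an engineer would, in place of code of your own. Each camera call takes 0.05 s, during which the arm holds its last target. There are 200 camera calls.

### The job

Take the red-handled flat-blade key out of its wooden rest, set its blade fully into the slot of the brass cam disc and turn the disc clockwise (seen from above) as far as it goes, so that it draws the steel chute in against the acrylic channel's lock housing. Leave the red key standing upright in the slot, let go of it and move clear; the blue key does not fit.

Things in the scene. Friction and masses are not known exactly. Their poses are not given: they have to be found in the camera images.
- redkey_grip (a point): Centre of the red key's paddle handle (sizes in mm): 46 wide (x, as the blade), 20 thick (y, grasp across), 45 high, z up. Below it: shank 18 across, collar 36 across with its underside 49.5 below this point, flat steel blade 34 (x) x 6 (y), 13 long, thinner at the tip. Stands blade down in a wooden rest 22 high, centre 71.5 above the table. 140 g. A square-footed blue key has a like rest.
- cam_slot (a point): Centre of the top of the brass cam disc, level, 50 mm above the table; disc 64 across in a grey ring 88 across of equal height. x runs along the slot and turns with the disc, z up. Slot 44 mm long (x), 14 wide, 14 deep. Blade fully in: collar rests on the disc, handle centre 49.5 above this point. The blade has 0.24 rad of turning play either way.
- cam_disc (a joint): Cam disc angle, rad: 0 open, grows clockwise seen from above, stop at 1.25 (locked). Starts at 0 to 0.15. Friction about 0.1 N m; stays where it is left.
- chute (a joint): How far the steel chute is drawn in to the lock housing, m: 0 standing off by a 10 mm gap, 0.010 with the cam at its stop. The cam moves it by 0.008 m per rad.
Not all that is in view belongs to the job. Of the things like the part that bears redkey_grip, leave any that is green or turquoise; of the rest the smaller one is meant.

How it is judged (in metres and radians):
On the way, in this order (a step that is already met when the one before it is completed fails the run):
1. the red key's blade is fully in the slot of the still open disc (horizontal distance between redkey_grip and cam_slot below 0.015 m and z of redkey_grip in the frame of cam_slot below 0.056 m and angle between redkey_grip's own z axis and vertical below 0.2 rad and value of joint cam_disc below 0.5 rad), for 0.1 s.
2. the disc is turned clockwise to its stop with the key in it (horizontal distance between redkey_grip and cam_slot below 0.015 m and z of redkey_grip in the frame of cam_slot below 0.056 m and angle between redkey_grip's own z axis and vertical below 0.2 rad and value of joint cam_disc above 1.07 rad), for 0.1 s.
At the end, for the whole second after the job is handed in: The cam disc is turned to within 10 degrees of its stop (above 1.07 rad) and at rest, the chute is drawn in by more than 7 mm, and the red key stands in the slot: handle's centre within 15 mm of the disc's axis and less than 56 mm above the disc's top, tilted less than 0.2 rad (all of step 2 and value of joint chute above 0.007 m and velocity of joint cam_disc between -0.05 and 0.05 rad/s); the robot touches nothing.
It also fails if it takes over 40 s, if anything falls off the work surface, if the arm or the gripper's body presses on something with over 40 N, if the wrist force passes 120 N, or if a joint passes its speed limit or range.

## Working session

There is one attempt and no reset: what is moved stays moved. The work goes in short steps, Python scripts to look and compute and a tool call to move; the robot and the scene stay as the last step left them, time stands still between calls to the robot, and variables do not carry over. Pictures are saved under pics/ and viewed, at most 10 in all, crops included, and the job is handed in when it is done.

Besides the shell and the picture viewer there is one more tool, called after "Emit:" in YAML: its name, and indented under it one key for each argument. step_arm: Moves the arm, as the interface text tells. Its arguments: {"type":"object","properties":{"increments":{"type":"array"},"fingers":{"type":"number"}},"required":["increments"]}

```bash
mkdir -p pics; cat > h.py <<'E'
import numpy as np, cv2
from cell import state, imaging, env, spot_in, mark_of
def world(im,u,v,z=None,h=None):
    # z: depth along axis; or h: plane height
    K=im["intrinsics"]; T=np.linalg.inv(im["camera_from_world"])
    r=np.array([(u-K[0,2])/K[0,0],-(v-K[1,2])/K[1,1],-1.0])
    d=T[:3,:3]@r; o=T[:3,3]
    if h is not None: z=(h-o[2])/d[2]
    return o+d*z
def cloud(im):
    zm=im["z_map"]; H,W=zm.shape; u,v=np.meshgrid(np.arange(W),np.arange(H))
    K=im["intrinsics"]; T=np.linalg.inv(im["camera_from_world"])
    p=np.stack([(u-K[0,2])/K[0,0]*zm,-(v-K[1,2])/K[1,1]*zm,-zm],-1)
    w=p@T[:3,:3].T+T[:3,3]; w[zm==0]=np.nan; return w
def save(im,name,crop=None,s=1):
    c=im["color"][...,::-1]
    if crop: c=c[crop[1]:crop[3],crop[0]:crop[2]]
    cv2.imwrite("pics/"+name,cv2.resize(c,None,fx=s,fy=s,interpolation=cv2.INTER_CUBIC))
E
python3 - <<'E'
from h import *
ims={}
for c in ["scene","top"]:
    im=imaging.read_camera(c); save(im,c+"0.png"); w=cloud(im)
    for t,h in [("redkey_grip",71.5),("cam_slot",50)]:
        for m in mark_of(c,t): 
            u,v=m["uv"]; print(c,t,np.round(m["uv"]),round(m["confidence"],2),world(im,u,v,h=h).round(),w[int(v),int(u)].round())
        for m in spot_in(c,t): print("  box",np.round(m["bbox"]),round(m["confidence"],2))
    ims[c]=im
print(state())
cv2.imwrite("pics/both0.png",cv2.resize(np.vstack([ims["scene"]["color"],ims["top"]["color"]])[...,::-1],None,fx=.7,fy=.7))
E
```

```text
scene redkey_grip [137. 193.] 0.98 [ 634. -321.   72.] [ 661. -278.  115.]
scene redkey_grip [246. 173.] 0.82 [ 450. -171.   72.] [ 488. -140.  115.]
scene redkey_grip [181. 181.] 0.69 [ 554. -272.   72.] [ 556. -271.   74.]
scene redkey_grip [204. 200.] 0.58 [ 569. -189.   72.] [ 584. -174.   91.]
  box [192. 193. 217. 228.] 0.89
  box [123. 175. 158. 230.] 0.89
  box [238. 154. 259. 209.] 0.74
  box [168. 172. 194. 204.] 0.68
scene cam_slot [372. 261.] 0.85 [501. 163.  50.] [492. 160.  40.]
  box [357. 250. 391. 279.] 0.78
top redkey_grip [344. 245.] 0.63 [ 470. -161.   72.] [ 464. -153.  116.]
top redkey_grip [419. 153.] 0.63 [ 650. -315.   72.] [ 634. -300.  117.]
top redkey_grip [354. 188.] 0.57 [ 580. -185.   72.] [ 573. -180.   95.]
top redkey_grip [410. 203.] 0.57 [ 550. -290.   72.] [ 546. -284.   88.]
  box [393. 190. 417. 221.] 0.83
  box [395. 138. 437. 179.] 0.79
  box [341. 174. 364. 204.] 0.64
top cam_slot [174. 231.] 0.58 [500. 163.  50.] [503. 168.  38.]
  box [156. 217. 192. 245.] 0.84
{'t': 0.5, 'joints': array([-1.45061926e+00,  4.90906227e-01,  1.55892010e+00,  1.56927561e-06,
        1.09171763e+00, -1.05608539e-01]), 'qvel': array([ 5.64072714e-04,  5.44401754e-04, -1.40984122e-03, -6.10157184e-06,
       -5.86799744e-04, -1.07616119e-03]), 'tau': array([-1.50036634e-03, -6.12052202e+01, -2.58285177e+01,  6.92355889e-02,
        4.47753409e-02, -1.65475944e-05]), 'eef_pos': array([ 139.9378973 , -609.13662245,  189.95014152]), 'tcp_rot': array([3.14154408e+00, 3.74900953e-06, 2.25784883e-01]), 'ft_force': array([-0.36614754,  0.28170124,  0.09904506]), 'moment': array([-0.0160124 ,  0.01219911, -0.00109404]), 'grip_force': 0.0, 'opening': 1.0015751810019018}
```

View pics/top0.png

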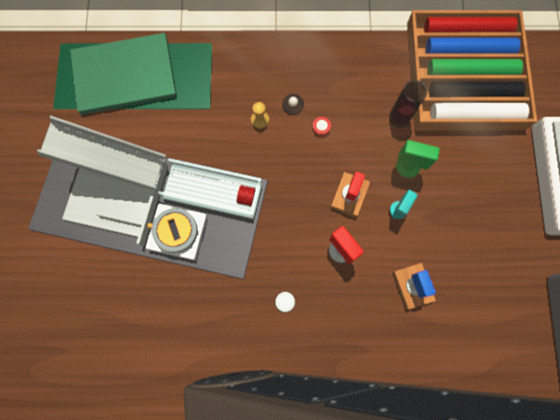

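View pics/scene0.png

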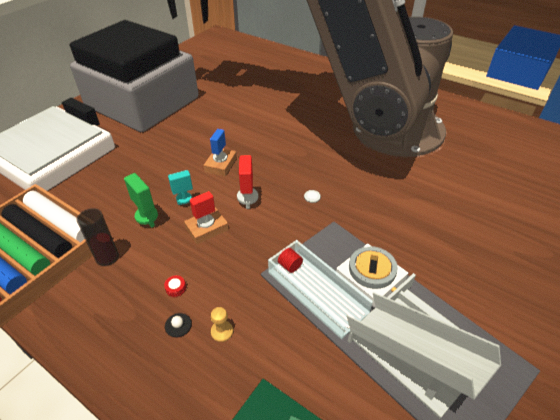

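Top view: the candidates are a small red key in a wooden rest (354,188), a large red one without a rest (344,245), green (419,153), turquoise (410,203) and blue (422,285). I choose the small red one in the rest. The cam disc is at (174,231), with its slot running from about (168,221) to (180,240).

```bash
cat >> h.py <<'E'
def redtop(im,c0,r=60,zlo=85,zhi=105):
    w=cloud(im); hsv=cv2.cvtColor(im["color"],cv2.COLOR_RGB2HSV)
    m=((hsv[...,0]<8)|(hsv[...,0]>172))&(hsv[...,1]>150)&(hsv[...,2]>90)
    m&=(np.hypot(w[...,0]-c0[0],w[...,1]-c0[1])<r)&(w[...,2]>zlo)&(w[...,2]<zhi)
    return w[m]
def rect(p):
    (c,s,a)=cv2.minAreaRect(np.float32(p[:,:2])); 
    a=np.radians(a); 
    if s[0]<s[1]: a+=np.pi/2
    return np.round(c,1),np.round(sorted(s),1),round((a+np.pi/2)%np.pi-np.pi/2,3)
def slot(im,c0):
    # slot pixels: dark, projected to plane z=50
    hsv=cv2.cvtColor(im["color"],cv2.COLOR_RGB2HSV)
    v,u=np.mgrid[0:420,0:560]; P=np.array([world(im,a,b,h=50) for a,b in zip(u.ravel(),v.ravel())]).reshape(420,560,3)
    d=np.hypot(P[...,0]-c0[0],P[...,1]-c0[1])
    disc=(d<50)&(hsv[...,0]>12)&(hsv[...,0]<35)&(hsv[...,1]>120)&(hsv[...,2]>110)
    hull=cv2.convexHull(np.argwhere(disc)[:,::-1].astype(np.int32))
    mk=cv2.fillConvexPoly(np.zeros((420,560),np.uint8),hull,1)
    c=cv2.minEnclosingCircle(np.float32(P[disc][:,:2]))
    dark=(mk>0)&(hsv[...,2]<80)
    return c,rect(P[dark]),dark.sum()
E
python3 - <<'E'
from h import *
im=imaging.read_camera("top")
p=redtop(im,(573,-180)); print(len(p),p.mean(0).round(1),rect(p))
print(slot(im,(500,163)))
a=im["color"][150:270,310:450]; b=im["color"][180:280,120:240]
s=cv2.resize(a,(560,480),interpolation=2)
cv2.imwrite("pics/c1.png",s[...,::-1])
E
```

```text
255 [ 582.7 -184.6   94. ] (array([ 583.8, -185.1]), array([20. , 46.9]), np.float64(-0.363))
(((504.3348083496094, 171.92446899414062), 40.165245056152344), (array([504.8, 164.2]), array([ 8.4, 36.6]), np.float64(0.339)), np.int64(28))
```

View pics/c1.png

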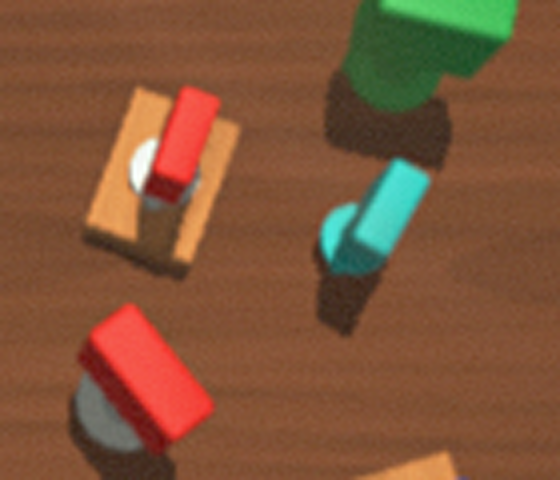

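```bash
cat >> h.py <<'E'
def inc(x,y,z,yaw,frm=None):
    s=state(); p,ps=(s["eef_pos"],s["tcp_rot"][2]) if frm is None else (np.array(frm[:3]),frm[3])
    d=np.array([x,y,z])-p; c,n=np.cos(ps),np.sin(ps)
    r=-((yaw-ps+np.pi)%(2*np.pi)-np.pi)
    print("slide",(np.array([c*d[0]+n*d[1],n*d[0]-c*d[1],-d[2]])/1000).round(4),"roll",round(r,3),"from",p.round(1),round(ps,3))
E
python3 -c "
from h import *
inc(583,-185,190,2.78)"
```

```text
slide [ 5.268e-01 -3.141e-01 -1.000e-04] roll -2.554 from [ 140.  -609.1  189.9] 0.226
```

Emit:
step_arm:
  increments:
    - {"slide": [0.053,-0.0315,0],"roll": -0.18}
    - {"slide": [0.106,-0.063,0],"roll": -0.36}
    - {"slide": [0.159,-0.0945,0],"roll": -0.54}
    - {"slide": [0.212,-0.126,0],"roll": -0.72}
    - {"slide": [0.265,-0.1575,0],"roll": -0.9}

```text
t: 1.18
eef_pos: [364.2, -394.9, 190.2]
tcp_rot: [3.141, 0.0, 1.132]
ft_force: [1.1, -0.2, -0.4]
opening: 0.998
grip_force: 0.0
```

```bash
python3 -c "
from h import *
inc(583,-185,190,2.78)"
```

```text
slide [2.830e-01 1.087e-01 2.000e-04] roll -1.648 from [ 364.2 -394.9  190.2] 1.132
```

Emit:
step_arm:
  increments:
    - {"slide": [0.0566,0.0217,0],"roll": -0.18}
    - {"slide": [0.1132,0.0435,0],"roll": -0.36}
    - {"slide": [0.1698,0.0652,0],"roll": -0.54}
    - {"slide": [0.2264,0.087,0],"roll": -0.72}
    - {"slide": [0.283,0.1087,0],"roll": -0.9}

```text
t: 1.8
eef_pos: [584.2, -186.1, 190.1]
tcp_rot: [3.141, 0.0, 2.032]
ft_force: [-0.4, -1.8, -0.1]
opening: 1.004
grip_force: 0.0
```

Emit:
step_arm:
  increments:
    - {"slide": [0,0,0],"roll": -0.18}
    - {"slide": [0,0,0],"roll": -0.36}
    - {"slide": [0,0,0],"roll": -0.54}
    - {"slide": [0,0,0],"roll": -0.72}
    - {"slide": [0,0,0],"roll": -0.748}

```text
t: 2.42
eef_pos: [582.9, -187.7, 189.9]
tcp_rot: [-3.142, 0.0, 2.774]
ft_force: [-0.3, 0.2, 0.7]
opening: 0.999
grip_force: 0.0
```

```bash
python3 - <<'E'
from h import *
im=imaging.read_camera("wrist"); save(im,"w1.png")
p=redtop(im,(583,-185))
print(len(p)); 
if len(p)>20: print(p.mean(0).round(1),rect(p)); c=rect(p)[0]; inc(c[0],c[1],54,rect(p)[2]+np.pi)
print(state()["eef_pos"],state()["tcp_rot"],state()["joints"].round(2))
E
```

```text
232
[ 580.  -185.8   92.6] (array([ 583.4, -185.3]), array([19.1, 45.2]), np.float64(-0.373))
slide [0.0004 0.0024 0.136 ] roll 0.004 from [ 582.9 -187.7  190. ] 2.773
[ 582.91577212 -187.66227082  189.97007948] [-3.14151745e+00  1.19085144e-04  2.77308322e+00] [-0.42  0.47  1.59 -0.    1.08 -1.62]
```

View pics/w1.png

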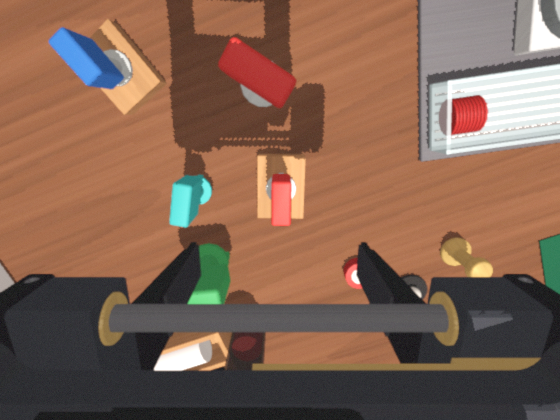

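Wrist view: the red key (281,199) stands in its rest between the fingers, with turquoise (188,200) off to the side. I narrow the opening and go down.

Emit:
step_arm:
  increments:
    - {"slide": [0,0.0024,0.03],"roll": 0}
    - {"slide": [0.0005,0.0024,0.07],"roll": 0}
    - {"slide": [0.0005,0.0024,0.11],"roll": 0}
    - {"slide": [0.0005,0.0024,0.135],"roll": 0}
    - {"slide": [0.0005,0.0024,0.135],"roll": 0}
  fingers: 0.6

```text
t: 3.1
eef_pos: [582.5, -185.0, 53.4]
tcp_rot: [3.142, -0.003, 2.771]
ft_force: [-0.5, 0.8, 0.3]
opening: 0.612
grip_force: 0.0
```

Emit:
step_arm:
  increments:
    - {"slide": [0,0,0],"roll": 0}
    - {"slide": [0,0,0],"roll": 0}
    - {"slide": [0,0,0],"roll": 0}
    - {"slide": [0,0,0],"roll": 0}
  fingers: 0

```text
t: 3.6
eef_pos: [583.4, -185.3, 55.4]
tcp_rot: [-3.141, 0.001, 2.774]
ft_force: [-0.5, 0.1, -0.2]
opening: 0.239
grip_force: 0.0
```

Emit:
step_arm:
  increments:
    - {"slide": [0,0,0],"roll": 0}
    - {"slide": [0,0,0],"roll": 0}

```text
t: 3.85
eef_pos: [583.4, -185.3, 55.3]
tcp_rot: [-3.142, 0.0, 2.774]
ft_force: [-0.2, 0.9, 5.5]
opening: 0.209
grip_force: 30.0
```

Emit:
step_arm:
  increments:
    - {"slide": [0,0,-0.02],"roll": 0}
    - {"slide": [0,0,-0.06],"roll": 0}
    - {"slide": [0,0,-0.105],"roll": 0}
    - {"slide": [0,0,-0.135],"roll": 0}
    - {"slide": [0,0,-0.135],"roll": 0}

```text
t: 4.47
eef_pos: [584.0, -185.5, 191.7]
tcp_rot: [-3.141, 0.004, 2.774]
ft_force: [-1.3, 0.1, -2.5]
opening: 0.209
grip_force: 30.0
```

```bash
python3 - <<'E'
from h import *
s=state();print(s["opening"],s["grip_force"],s["eef_pos"])
inc(505,164,190,0.339+np.pi)
im=imaging.read_camera("top"); 
print(slot(im,(500,163)))
a=im["color"][190:270,130:220]
cv2.imwrite("pics/c2.png",cv2.resize(a,(630,560),interpolation=2)[...,::-1])
E
```

```text
0.2092018403658691 29.97149884700775 [ 583.96122582 -185.52992028  191.66440475]
slide [0.1993 0.2978 0.0017] roll -0.707 from [ 584.  -185.5  191.7] 2.774
(((504.3348083496094, 171.92446899414062), 40.165245056152344), (array([506.1, 165.1]), array([ 7.9, 33.5]), np.float64(0.331)), np.int64(16))
```

View pics/c2.png

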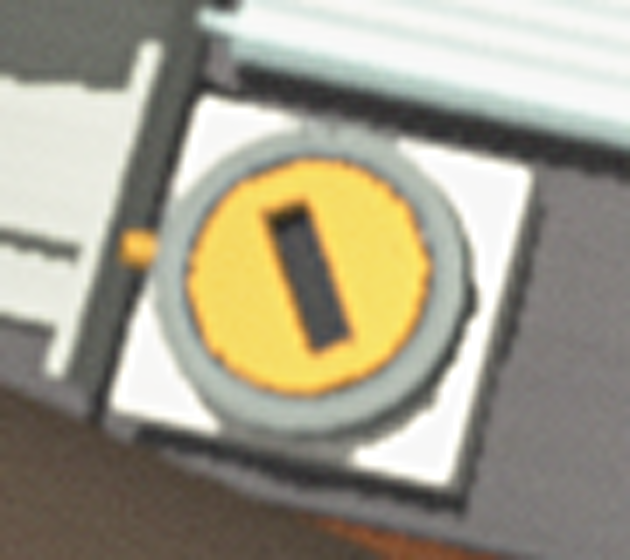

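The disc centre is at crop (309,276), which is about pixel (173.7,229), and the slot is at about 0.33 rad. I move most of the way and look with the wrist camera.

Emit:
step_arm:
  increments:
    - {"slide": [0.03,0.045,0],"roll": -0.14}
    - {"slide": [0.06,0.09,0],"roll": -0.28}
    - {"slide": [0.09,0.135,0],"roll": -0.42}
    - {"slide": [0.12,0.18,0],"roll": -0.56}
    - {"slide": [0.14,0.21,0],"roll": -0.7}

```text
t: 5.15
eef_pos: [526.7, 63.0, 188.1]
tcp_rot: [3.141, -0.003, -2.804]
ft_force: [0.0, 0.0, -1.3]
opening: 0.208
grip_force: 30.0
```

```bash
cat >> h.py <<'E'
def slot2(im,c0):
    K=im["intrinsics"]; hsv=cv2.cvtColor(im["color"],cv2.COLOR_RGB2HSV)
    v,u=np.mgrid[0:420,0:560]; P=np.array([world(im,a,b,h=50) for a,b in zip(u.ravel(),v.ravel())]).reshape(420,560,3)
    d=np.hypot(P[...,0]-c0[0],P[...,1]-c0[1])
    disc=((d<45)&(hsv[...,0]>12)&(hsv[...,0]<35)&(hsv[...,1]>110)&(hsv[...,2]>90)).astype(np.uint8)
    disc=cv2.morphologyEx(disc,cv2.MORPH_OPEN,np.ones((3,3)))
    n,l,st,_=cv2.connectedComponentsWithStats(disc); k=1+st[1:,4].argmax(); disc=(l==k).astype(np.uint8)
    cs,h=cv2.findContours(disc,cv2.RETR_CCOMP,cv2.CHAIN_APPROX_NONE)
    for c,hh in zip(cs,h[0]):
        if len(c)<10: continue
        q=P[c[:,0,1],c[:,0,0]]
        print("hole" if hh[3]>=0 else "outer",rect(q),np.round(q.min(0)[:2],1),np.round(q.max(0)[:2],1),np.round(cv2.fitEllipse(np.float32(q[:,:2]))[0],1))
E
python3 - <<'E'
from h import *
im=imaging.read_camera("wrist"); save(im,"w2.png"); slot2(im,(504,164))
p=redtop(im,state()["eef_pos"],50,200,260); print(rect(p) if len(p)>9 else 0, len(p) and p.mean(0))
im=imaging.read_camera("top"); slot2(im,(504,164)); print(world(im,173.7,229,h=50))
p=redtop(im,state()["eef_pos"],50,200,260); print(rect(p) if len(p)>9 else 0)
print(state()["eef_pos"],state()["tcp_rot"])
E
```

```text
outer (array([504.9, 163.1]), array([64.1, 64.6]), np.float64(-1.215)) [472.8 130.9] [537.6 196.4] [505.  163.3]
hole (array([504.2, 161.7]), array([11.7, 39.8]), np.float64(0.365)) [484.3 150. ] [523.8 173.3] [503.5 161.6]
(array([526. ,  62.8]), array([19.8, 44.8]), np.float64(0.337)) [522.15235996  61.36582242 224.47539254]Traceback (most recent call last):
  File "<stdin>", line 4, in <module>
  File "h.py", line 51, in slot2
    n,l,st,_=cv2.connectedComponentsWithStats(disc); k=1+st[1:,4].argmax(); disc=(l==k).astype(np.uint8)
                                                         ~~~~~~~~~~~~~~~^^
ValueError: attempt to get argmax of an empty sequence
```

View pics/w2.png

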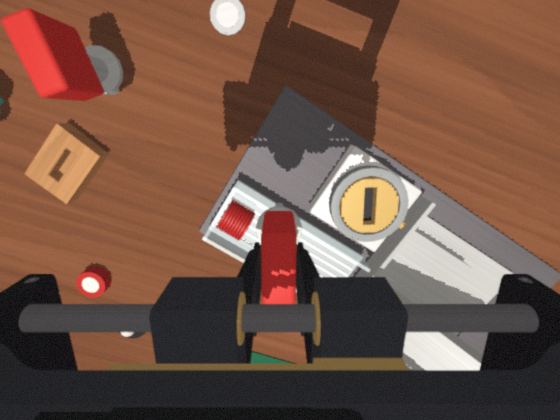

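Wrist view: the disc is at (369,204) with its slot clear, and the key is held upright in the fingers at (280,255). The disc comes out 64 mm across, centred at (505,163).

```bash
python3 - <<'E'
from h import *
inc(505,163.2,115,0.352+np.pi)
inc(505,163.2,83,0.352-np.pi)
E
```

```text
slide [-0.0127  0.101   0.0733] roll -0.014 from [526.6  63.7 188.3] -2.803
slide [-0.0127  0.101   0.1053] roll -0.014 from [526.6  63.7 188.3] -2.803
```

Emit:
step_arm:
  increments:
    - {"slide": [-0.005,0.04,0],"roll": -0.014}
    - {"slide": [-0.01,0.08,0],"roll": -0.014}
    - {"slide": [-0.0127,0.101,0.03],"roll": -0.014}
    - {"slide": [-0.0127,0.101,0.065],"roll": -0.014}
    - {"slide": [-0.0127,0.101,0.073],"roll": -0.014}

```text
t: 5.88
eef_pos: [506.0, 160.0, 114.2]
tcp_rot: [3.141, -0.005, -2.797]
ft_force: [-0.1, -0.2, -1.4]
opening: 0.213
grip_force: 30.0
```

Emit:
step_arm:
  increments:
    - {"slide": [0,0,0],"roll": 0}
    - {"slide": [0,0,0],"roll": 0}

```text
t: 6.12
eef_pos: [507.9, 160.3, 117.8]
tcp_rot: [-3.141, 0.001, -2.796]
ft_force: [-0.2, 0.2, -1.2]
opening: 0.21
grip_force: 30.0
```

```bash
python3 - <<'E'
from h import *
inc(505,163.2,83.5,0.352+np.pi)
im=imaging.read_camera("wrist"); p=redtop(im,state()["eef_pos"],50,135,190); print(rect(p))
E
```

```text
slide [0.0018 0.0037 0.0343] roll -0.007 from [507.9 160.3 117.8] -2.796
(array([507., 160.]), array([19.7, 45. ]), np.float64(0.341))
```

Emit:
step_arm:
  increments:
    - {"slide": [0.0018,0.0035,0],"roll": -0.007}
    - {"slide": [0.0018,0.0035,0.01],"roll": -0.007}
    - {"slide": [0.0018,0.0035,0.02],"roll": -0.007}
    - {"slide": [0.0018,0.0035,0.027],"roll": -0.007}
    - {"slide": [0.0018,0.0035,0.032],"roll": -0.007}

```text
t: 6.8
eef_pos: [504.2, 163.3, 84.2]
tcp_rot: [3.142, -0.001, -2.788]
ft_force: [-0.7, -0.0, -1.2]
opening: 0.207
grip_force: 30.0
```

Emit:
step_arm:
  increments:
    - {"slide": [0,0,0.001],"roll": 0}
    - {"slide": [0,0,0.002],"roll": 0}

```text
t: 7.05
eef_pos: [504.5, 163.4, 83.2]
tcp_rot: [-3.141, 0.0, -2.788]
ft_force: [-2.3, 0.6, 10.1]
opening: 0.206
grip_force: 30.0
```

Emit:
step_arm:
  increments:
    - {"slide": [0,0,0],"roll": 0.14}
    - {"slide": [0,0,0],"roll": 0.28}
    - {"slide": [0,0,0],"roll": 0.42}
    - {"slide": [0,0,0],"roll": 0.56}
    - {"slide": [0,0,0],"roll": 0.7}

```text
t: 7.68
eef_pos: [504.7, 163.9, 83.3]
tcp_rot: [3.14, 0.001, 2.79]
ft_force: [0.3, 3.8, -0.8]
opening: 0.209
grip_force: 30.0
```

```bash
python3 -c "
from h import *
s=state();print(s['moment'],s['ft_force'],s['eef_pos'],s['tcp_rot'])"
```

```text
[ 1.01797336 -0.14917737  0.20062148] [ 0.25303772  3.78006373 -0.81039268] [504.74271279 163.85631559  83.29828797] [3.14042312e+00 9.54063771e-04 2.79021776e+00]
```

Emit:
step_arm:
  increments:
    - {"slide": [0,0,0],"roll": 0.12}
    - {"slide": [0,0,0],"roll": 0.24}
    - {"slide": [0,0,0],"roll": 0.36}
    - {"slide": [0,0,0],"roll": 0.48}
    - {"slide": [0,0,0],"roll": 0.58}

```text
t: 8.3
eef_pos: [505.0, 164.0, 83.4]
tcp_rot: [3.14, 0.0, 2.211]
ft_force: [-0.6, 4.8, -0.1]
opening: 0.204
grip_force: 30.0
```

```bash
python3 -c "
from h import *
s=state();print(s['moment'],s['ft_force'],s['eef_pos'],s['tcp_rot'],s['joints'])"
```

```text
[ 1.19549456 -0.28354672  0.08819387] [-0.57677583  4.78319426 -0.06929481] [504.95326436 164.02995717  83.36781904] [3.13951409e+00 2.16210818e-04 2.21112014e+00] [ 1.89244865e-01  4.98262024e-01  1.90189728e+00  1.05585474e-03
  7.39468721e-01 -4.51858571e-01]
```

Emit:
step_arm:
  increments:
    - {"slide": [0,0,0],"roll": 0.05}
    - {"slide": [0,0,0],"roll": 0.1}
    - {"slide": [0,0,0],"roll": 0.13}
    - {"slide": [0,0,0],"roll": 0.13}

```text
t: 8.8
eef_pos: [505.0, 164.0, 83.4]
tcp_rot: [3.139, 0.0, 2.084]
ft_force: [0.4, 5.4, 0.7]
opening: 0.212
grip_force: 30.0
```

```bash
python3 -c "
from h import *
s=state();print(s['moment'],s['ft_force'],s['eef_pos'],s['tcp_rot'])
im=imaging.read_camera('wrist');p=redtop(im,s['eef_pos'],50,110,150); print(rect(p))"
```

```text
[ 1.24551434 -0.36066685  0.11446125] [0.42526489 5.43315405 0.72354112] [504.96575937 163.9651202   83.38036361] [3.13949659e+00 5.69817427e-05 2.08442234e+00]
(array([504.7, 164.3]), array([19.6, 45.2]), np.float64(-1.064))
```

Emit:
step_arm:
  increments:
    - {"slide": [0,0,0],"roll": 0.04}
    - {"slide": [0,0,0],"roll": 0.07}
    - {"slide": [0,0,0],"roll": 0.07}

```text
t: 9.22
eef_pos: [505.0, 164.0, 83.4]
tcp_rot: [3.139, -0.0, 2.014]
ft_force: [0.3, 5.2, 0.7]
opening: 0.21
grip_force: 30.0
```

```bash
python3 -c "
from h import *
s=state();print(s['moment'],s['ft_force'],s['eef_pos'],s['tcp_rot'])"
```

```text
[ 1.31409317 -0.3699155   0.05704192] [0.31504047 5.16227921 0.67782004] [504.99673849 163.95522817  83.37905926] [ 3.13946743e+00 -1.26845564e-04  2.01430605e+00]
```

Emit:
step_arm:
  increments:
    - {"slide": [0,0,0],"roll": 0.04}
    - {"slide": [0,0,0],"roll": 0.08}
    - {"slide": [0,0,0],"roll": 0.08}

```text
t: 9.6
eef_pos: [505.0, 163.7, 83.4]
tcp_rot: [3.14, 0.0, 1.936]
ft_force: [1.1, 4.6, 2.7]
opening: 0.212
grip_force: 30.4
```

```bash
python3 -c "
from h import *
s=state();print(s['moment'],s['ft_force'],s['eef_pos'],s['tcp_rot'])
im=imaging.read_camera('wrist');p=redtop(im,s['eef_pos'],50,110,150); print(rect(p)); save(im,'w3.png')
im=imaging.read_camera('scene'); save(im,'s3.png',(260,210,540,410),2.8)"
```

```text
[ 0.8707014  -0.39718557  0.76893969] [1.06147343 4.59767024 2.65360634] [504.9558338  163.65618035  83.39522275] [3.13983786e+00 4.42772577e-04 1.93628802e+00]
(array([504.5, 164.1]), array([19.6, 45.2]), np.float64(-1.185))
```

View pics/s3.png

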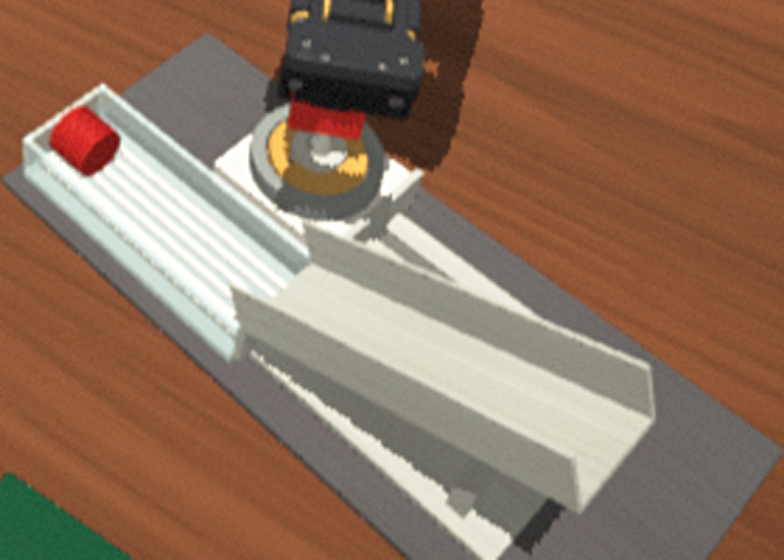

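The chute is drawn in against the channel (crop about 300,260) and the moment jumped to 0.77 N m, so the disc is at its stop. I relax the turn slightly, then release.

Emit:
step_arm:
  increments:
    - {"slide": [0,0,0],"roll": -0.05}
    - {"slide": [0,0,0],"roll": -0.08}
    - {"slide": [0,0,0],"roll": -0.08}

```text
t: 10.07
eef_pos: [504.9, 163.7, 83.4]
tcp_rot: [3.14, -0.0, 2.015]
ft_force: [1.1, 4.9, 3.8]
opening: 0.207
grip_force: 30.0
```

Emit:
step_arm:
  increments:
    - {"slide": [0,0,0],"roll": 0}
    - {"slide": [0,0,0],"roll": 0}
    - {"slide": [0,0,0],"roll": 0}
    - {"slide": [0,0,0],"roll": 0}
  fingers: 0.45

```text
t: 10.58
eef_pos: [504.2, 163.2, 82.8]
tcp_rot: [-3.141, 0.0, 2.015]
ft_force: [0.3, 0.4, -0.5]
opening: 0.448
grip_force: 0.0
```

Emit:
step_arm:
  increments:
    - {"slide": [0,0,-0.01],"roll": 0}
    - {"slide": [0,0,-0.03],"roll": 0}
    - {"slide": [0,0,-0.07],"roll": 0}
    - {"slide": [0,0,-0.11],"roll": 0}
    - {"slide": [0,0,-0.13],"roll": 0}

```text
t: 11.2
eef_pos: [504.7, 163.5, 215.8]
tcp_rot: [3.139, 0.001, 2.015]
ft_force: [0.7, 0.3, -0.3]
opening: 0.45
grip_force: 0.0
```

Emit:
step_arm:
  increments:
    - {"slide": [0,0,0],"roll": 0}
    - {"slide": [0,0,0],"roll": 0}

```text
t: 11.45
eef_pos: [503.9, 163.3, 212.3]
tcp_rot: [-3.141, -0.0, 2.015]
ft_force: [-0.5, 0.4, 0.5]
opening: 0.449
grip_force: 0.0
```

```bash
python3 -c "
from h import *
s=state();print(s['ft_force'],s['eef_pos'],s['opening'])
im=imaging.read_camera('wrist');p=redtop(im,(505,163),50,110,150); print(rect(p),p.mean(0)); save(im,'w4.png')"
```

```text
[-0.45809141  0.36839779  0.54113335] [503.90526356 163.25138567 212.25277251] 0.44919702215913987
(array([504.4, 165. ]), array([18.3, 44.4]), np.float64(-1.116)) [503.75795837 166.72955998 121.44988176]
```

View pics/w4.png

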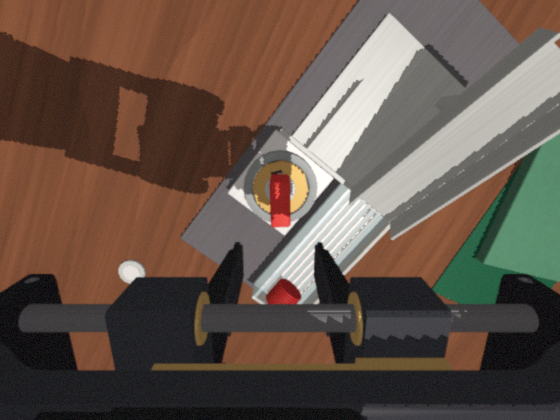

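The key stands upright in the slot at (281,200), its top at about 122 mm as it should be. The gripper is clear, so I hand the job in.

```bash
python3 -c "
from h import *
print(env.job_done())"
```

```text
the job is handed in; nothing more can be done
None
```

The red key stands upright in the slot with the cam disc turned clockwise to its stop and the chute drawn in, the gripper is clear, and the job was handed in at about 11.5 s; no verdict was returned.

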